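# Stop the pin polisher and spring its lid

### The arm

A 6-joint arm with a two-finger parallel gripper is mounted at the origin on the work surface. World frame = base frame: x ahead of the robot, y to its left, z up, the work surface at z = 0. Lengths are in m, angles in rad, forces in N, time in s.
With the tool pointing down it reaches from about 0.3 to 0.875 m from the base axis. Payload 6.4 kg.
Tool frame: the origin (TCP) lies midway between the tips of the shut fingers; the grasp point (between the pads) lies 19 mm behind it; z points along the fingers, y is the line along which they close (so a half turn about z gives the same grasp; the last joint's range is limited). The gripper opens to 85 mm and grips with 20 to 120 N. Pads are 22 mm wide; open, the fingers measure 114 mm over their backs; the gripper's body (76 mm by 85 mm) begins 54 mm behind the grasp point. The pads swing forward as they close: fully open they stand 13 mm farther back than shut.
Start: joints at [1.011, 0.181, 1.607, -0, 1.354, -0.206], TCP at [0.199, 0.539, 0.231] pointing down, gripper open.
Joint ranges: [-2.99, 2.99], [-0.89, 2.07], [0.3, 2.58], [-1.14, 4.28], [0, 2.63], [-3.12, 3.12]. Speed limits (rad/s): [2.57, 2.57, 3.01, 3.14, 3.14, 3.14].

### API

Orientations are given as a unit quaternion [w, x, y, z].
In Python, from bench import ctrl gives the robot as it stands.
- The arm moves only by the tool send_rows, never from a script. Its argument "motion" is a list of rows, each a list of 7 numbers: the turn, a rotation vector about the tool's x, y, z in degrees, then the shift along the tool's x, y, z in mm, then the closure, from -1 (fully open) to 1 (shut). In form: [[rx, ry, rz, tx, ty, tz, grip], ...]. A call has exactly 10 rows; each row shifts and turns the commanded pose from where the row before left it, along the tool's axes as they then stand; what a row does not reach is not made up. A row lasts 1/10 s, in which the tool goes at most 50 mm and 8.59 degrees, less where a joint would pass 70% of its speed; a pose out of reach is approached as far as the arm can. A call is refused whole if a number of a shift passes 50 or a number of a turn 8.59, either way. A call with a gripper value outside its range is refused whole. The fingers move at their own pace and stop on an object; the grip force is fixed at half the most. Time passes only in rows, so rows that do not move let the fingers close, or fill a call up. It gives the time, the measured TCP pose, the force, the opening and the grip force at its end, in the units of the state.
- ctrl.get_obs(): the state, without advancing time (a new reading comes with each control period).
- ctrl.camera(name): name is "side" or "top"; returns a dict with "color" (384x512x3 uint8, red, green, blue), "z_map" (384x512 float32, m along the optical axis (not along the pixel's ray), 0 where there is no reading), "mtx" (3x3 intrinsics, pixels), "extrinsics" (4x4, takes a point from camera to world coordinates). Camera axes: x right, y down, z forward; pixel columns grow to the right and rows downward; lengths in m; the calibration is good to about 2 mm. A picture is of the moment at which its call begins.
- ctrl.hand_in(): hands the job in; it is judged then, once.
The state is a dict: "time_s": time; "q": joint angles; "dq": joint speeds; "joint_efforts": joint torques, N m; "eef_pos": TCP position; "eef_rot": TCP orientation; "wrist_force": force on the tool from outside, world axes, zero at the start; "torque": the same for the moment, N m; "opening": opening from 0.0 (shut) to 1.0 (fully open); "grasp_force": force on a finger pad.
Only numpy, scipy, OpenCV 4.12 (cv2) and the standard library are available. Lean on these libraries where they do the work, as an engineer would, in place of code of your own. Each camera call takes 0.05 s, during which the arm holds its last target. There are 200 camera calls.

### The job

The jewellery polisher on the bench has finished its run. Turn only the small black inner knob until its white line points at the green stop mark on the silver ring around it, without dragging that ring along; then press the red release button so that the red lid springs fully open by itself. Keep off the lid and leave the other things on the bench where they are.

Things in the scene. Friction and masses are not known exactly. Their poses are not given: they have to be found in the camera images.
- polisher: the fixed grey bench machine, 310 mm long (own x) by 280 mm wide (own y), 141 mm high with the lid shut; origin under its middle on the bench, own x points from the control slope to the lid hinge (roughly away from the robot). The front is a blue control slope that faces the robot side: it rises from 52 mm high at own x = -155 mm to 110 mm at own x = -45 mm, so its surface is tilted 28 degrees from level and its outward normal leans 28 degrees from vertical towards own -x
- knob_top (a point): centre of the top face of the small black inner knob, on the common axis of knob and ring. The knob is a plain cylinder 40 mm in diameter and 38 mm tall. Its top stands 53 mm out from the slope and 39 mm out from the top of the ring. Axes of this point: z along the knob axis, out of the slope (28 degrees from vertical, towards the machine's front); x along the white line, from the axis to its pointing end; they turn with the knob
- ring_mark (a point): point on the green mark on the silver outer ring, on the ring's top face, 36 mm from the common axis. The ring is 96 mm in diameter, 12 mm thick, its top 14 mm out from the slope; it turns very easily if touched. Axes: z out of the slope as for the knob, x from the common axis through the green mark; they turn with the ring
- knob (a joint): angle of the inner knob, rad: 0 when the white line points straight up the slope, growing clockwise as seen looking at the slope from outside. It stays where it is left, light friction (0.04 N m), end stops at -0.8 and 2.2. It starts clockwise of the green mark by 0.45 to 1.45 rad, so it has to be turned anticlockwise
- ring (a joint): angle of the outer ring, rad, same zero and same sense: 0 when the green mark points straight up the slope. The white line points at the green mark when both angles are equal. It has no connection to the knob, only light friction of its own (0.05 N m)
- button_top (a point): centre of the top of the red round release button, 36 mm in diameter, its top 22 mm out from the slope in a 52 mm black collar 10 mm high; 130 mm beside the knob axis, on the machine's own -y side. z out of the slope; it is pushed along -z
- release (a joint): how far the button is pressed, m: 0 released, 0.006 fully down. The latch lets go at about 0.004; a spring pushes back with 1.6 N at the start and 5 N fully down
- lid_front (a point): middle of the upper front edge of the lid, which is a red cover 170 mm long, 250 mm wide, 30 mm high, shut over the rear of the machine, its edge 20 mm behind the top of the slope
- lid (a joint): lid angle, rad: 0 shut and latched, 1.25 fully open at its stop. It swings up about a hinge at the back of the machine, away from the controls, driven by its own spring in about a second once the button frees it, and then stays up
- doming_block: bystander: loose dark steel block, 70 x 70 x 60 mm, beside the machine on its own +y side; origin under its middle
- jar: bystander: loose jar with a green cap, 68 mm diameter, 100 mm tall, beside the machine on its own -y side; origin under its middle
- pot: bystander: loose open white cup-shaped pot, 90 mm diameter, 80 mm tall, beside the machine on its own +y side; origin under its middle

How it is judged:
On the way, in this order (a step that is already met when the one before it is completed fails the run):
1. the knob's white line points at the green mark (within 8 degrees) and the knob is at rest, with the lid still shut (angle between the x axis of knob_top and the x axis of ring_mark, either way round below 0.14 rad and velocity of joint knob between -0.05 and 0.05 rad/s and value of joint lid below 0.05 rad), for 0.3 s.
2. the lid has sprung open to its stop (value of joint lid above 1.15 rad), for 0.2 s.
At the end, for the whole second after the job is handed in: the white line of the knob points at the green mark within 8 degrees (0.14 rad), the mark is within 4 mm of where it began, the lid stands open at its stop (over 1.15 rad) and the button is released (angle between the x axis of knob_top and the x axis of ring_mark, either way round below 0.14 rad and distance of ring_mark from where it was at the start of the episode below 0.004 m and value of joint lid above 1.15 rad and value of joint release below 0.002 m); the robot touches nothing.
It fails at once if the outer ring is dragged (its green mark moves more than 4 mm) (distance of ring_mark from where it was at the start of the episode above 0.004 m).
It fails at once if the robot pushes on the lid (over 2 N) (contact force between any of the fingers, the arm and lid above 2 N).
It fails at once if a bystander is shifted more than 15 mm (distance of any of doming_block, jar, pot from where it was at the start of the episode above 0.015 m).
It also fails if it takes over 45 s, if anything falls off the work surface, if the arm or the gripper's body presses on something with over 40 N, if the wrist force passes 120 N, or if a joint passes its speed limit or range.

## Working session

There is one attempt and no reset: what is moved stays moved. The work goes in short steps, Python scripts to look and compute and a tool call to move; the robot and the scene stay as the last step left them, time stands still between calls to the robot, and variables do not carry over. Pictures are saved under pics/ and viewed, at most 10 in all, crops included, and the job is handed in when it is done.

Besides the shell and the picture viewer there is one more tool, called after ">>>" by a JSON object that holds its "method" and its "body", one argument or row to a line. send_rows: Moves the arm, as the interface text tells. Its arguments: {"type":"object","properties":{"motion":{"type":"array","items":{"type":"array","items":{"type":"number"}}}},"required":["motion"]}

```bash
mkdir -p pics; ls; python3 - <<'E'
from bench import ctrl
import cv2,numpy as np
for n in("side","top"):
    c=ctrl.camera(n); np.savez(f"pics/{n}0.npz",**c)
    cv2.imwrite(f"pics/{n}0.png",c["color"][:,:,::-1])
    print(n,c["mtx"].tolist(),np.round(c["extrinsics"],3).tolist())
a=[cv2.imread(f"pics/{n}0.png") for n in("side","top")]
o=ctrl.get_obs();print(o)
E
```

```text
pics
side [[371.46021346396316, 0.0, 258.0251863809968], [0.0, 371.46021346396316, 195.28573196851642], [0.0, 0.0, 1.0]] [[-0.988, -0.077, 0.135, 0.489], [-0.155, 0.535, -0.83, 0.718], [-0.008, -0.841, -0.541, 0.569], [0.0, 0.0, 0.0, 1.0]]
top [[443.74007475497376, 0.0, 246.05388073194487], [0.0, 443.74007475497376, 192.20507741386285], [0.0, 0.0, 1.0]] [[0.017, -0.995, 0.096, 0.5], [-1.0, -0.018, -0.006, 0.054], [0.008, -0.096, -0.995, 1.252], [0.0, 0.0, 0.0, 1.0]]
{'time_s': 0.1, 'q': array([ 1.01070874e+00,  1.81488357e-01,  1.60791263e+00, -3.45702255e-05,
        1.35380382e+00, -2.06280251e-01]), 'dq': array([-0.00034581, -0.00204949, -0.00153953, -0.00077296,  0.00042744,
       -0.00191106]), 'joint_efforts': array([-1.31588799e-04, -4.45872259e+01, -3.52237737e+01, -3.49283673e-04,
        4.13151647e-03,  8.26219946e-06]), 'eef_pos': array([0.19893113, 0.53895489, 0.23045986]), 'eef_rot': array([-2.85721118e-04,  1.75978681e-01,  9.84393648e-01, -7.53933261e-04]), 'wrist_force': array([-0.03651691,  0.74632469,  0.55957063]), 'torque': array([ 0.01642835, -0.03277343,  0.01995904]), 'grasp_force': 0.0, 'opening': 1.0016885735812968}
```

View pics/side0.png

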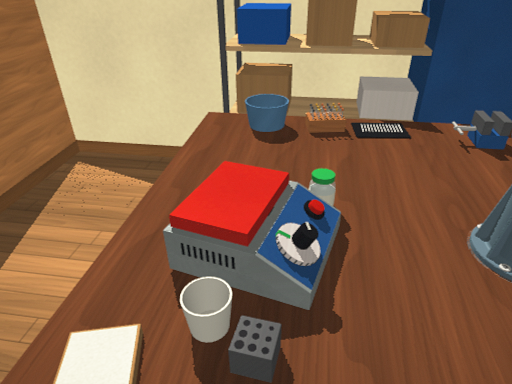

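View pics/top0.png

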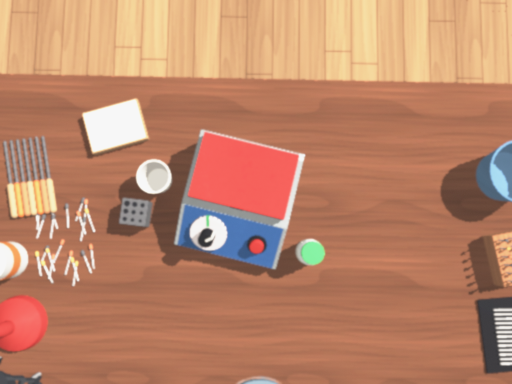

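The side view shows the knob near (305,235), the green mark at (283,234) and the button at (316,208). In the top view the ring is at (208,233), the mark at (208,220) and the button at (257,246). The pot and block are on the left and the jar is on the right at (311,252).

```bash
cat > h.py <<'E'
import numpy as np,cv2
def load(n): return dict(np.load(f"pics/{n}.npz"))
def cloud(c):
    v,u=np.indices(c["z_map"].shape); z=c["z_map"]; K=c["mtx"]
    p=np.stack([(u-K[0,2])/K[0,0]*z,(v-K[1,2])/K[1,1]*z,z],-1)
    return p@c["extrinsics"][:3,:3].T+c["extrinsics"][:3,3]
def ray(c,u,v,n,d):   # hit plane n.p=d
    K=c["mtx"];E=c["extrinsics"];r=E[:3,:3]@[(u-K[0,2])/K[0,0],(v-K[1,2])/K[1,1],1]
    o=E[:3,3];return o+r*(d-n@o)/(n@r)
def masks(c):
    h=cv2.cvtColor(c["color"],cv2.COLOR_RGB2HSV);H,S,V=h[...,0].astype(int),h[...,1],h[...,2]
    return dict(blue=(H>100)&(H<125)&(S>120)&(V>60),red=((H<6)|(H>174))&(S>170)&(V>90),green=(H>45)&(H<80)&(S>80),
      white=(S<45)&(V>170),black=(V<50))
E
python3 - <<'E'
from h import *
win={"side":(160,270,265,345),"top":(200,275,175,290)}
for n in("side","top"):
    c=load(n+"0");P=cloud(c);m=masks(c);a,b,l,r=win[n]
    W=np.zeros(P.shape[:2],bool);W[a:b,l:r]=1;W&=c["z_map"]>0
    B=cv2.erode((m["blue"]&W).astype(np.uint8),np.ones((3,3)))>0
    Q=P[B];o=Q.mean(0);nn=np.linalg.svd(Q-o)[2][2];nn*=np.sign(nn[2])
    print(n,B.sum(),"n",nn.round(4),"tilt",np.degrees(np.arccos(nn[2])),"yaw",np.degrees(np.arctan2(-nn[1],-nn[0])),"d",nn@o)
    k,lab,st,ce=cv2.connectedComponentsWithStats((m["red"]&W).astype(np.uint8))
    for i in range(1,k):
        if st[i,4]>20: print(" red",st[i],ce[i].round(1),np.median(P[lab==i],0).round(4))
    for k2 in("green","white","black"):
        k,lab,st,ce=cv2.connectedComponentsWithStats((m[k2]&W).astype(np.uint8))
        for i in range(1,k):
            if st[i,4]>5: q=P[lab==i];print(" ",k2,st[i],ce[i].round(1),np.median(q,0).round(4),"h",np.percentile(q@nn-nn@o,[10,50,90]).round(4))
    if n=="top": A=c["color"][205:270,175:280]
    else: A2=c["color"][185:275,255:345]
f=lambda x:cv2.resize(x[:,:,::-1],(400,400*x.shape[0]//x.shape[1]),interpolation=cv2.INTER_NEAREST)
a,b=f(A),f(A2);b=cv2.copyMakeBorder(b,0,0,0,0,0);H=max(len(a),len(b))
cv2.imwrite("pics/crop0.png",np.hstack([cv2.copyMakeBorder(x,0,H-len(x),0,0,0) for x in(a,b)]))
E
```

```text
side 1586 n [-0.4567  0.1053  0.8834] tilt 27.945190125054832 yaw -12.981267286394754 d -0.14339050811602794
 red [265 168  24  50 726] [273.7 187. ] [0.5677 0.0092 0.1407]
 red [308 200  16  15 171] [315.8 206.6] [0.4707 0.0245 0.0987]
  green [312 168  23  17 312] [322.9 176.1] [ 0.4563 -0.1166  0.0995] h [-0.0023  0.0086  0.0187]
  green [276 230  14   8  43] [282.7 233.5] [0.5329 0.1441 0.1102] h [0.0063 0.0139 0.0149]
  white [290 181   7   8  31] [292.6 183.8] [ 0.528  -0.0487  0.1102] h [-0.0091 -0.0055 -0.0025]
  white [308 181   7   9  18] [310.7 185.4] [ 0.4858 -0.1184  0.0719] h [-0.0465 -0.0266 -0.0177]
  white [277 223  27  39 456] [289.  240.1] [0.5196 0.1591 0.1039] h [0.012  0.0132 0.0143]
  white [306 222   5   8  19] [307.7 225.3] [0.4855 0.1401 0.1318] h [0.0519 0.0525 0.0535]
  white [310 240  10  18 109] [315.5 248. ] [0.4663 0.1406 0.0775] h [0.0122 0.0131 0.0144]
  black [304 201  20  19 121] [312.  212.1] [0.4802 0.0355 0.0887] h [0.0026 0.0078 0.0099]
  black [292 223  26  26 416] [304.3 236.4] [0.4915 0.1598 0.1215] h [0.0226 0.0443 0.0526]
top 1739 n [-0.457   0.1051  0.8832] tilt 27.96543655693993 yaw -12.947009374959245 d -0.14558760981481883
 red [250 240  14  12 118] [255.7 246.1] [0.4719 0.0206 0.1005]
  green [207 216   2  10  15] [207.3 220.7] [0.5339 0.1463 0.1087] h [0.0086 0.0131 0.0158]
  white [273 200  17  69 286] [282.1 231. ] [ 0.5244 -0.0483  0.1066] h [-0.021  -0.0031  0.001 ]
  white [175 204  10  40  98] [179.4 223.7] [0.5256 0.222  0.0816] h [-0.003  -0.0004  0.0019]
  white [190 216  37  35 781] [209.3 231.7] [0.5089 0.1337 0.0987] h [0.0094 0.013  0.0173]
```

View pics/crop0.png

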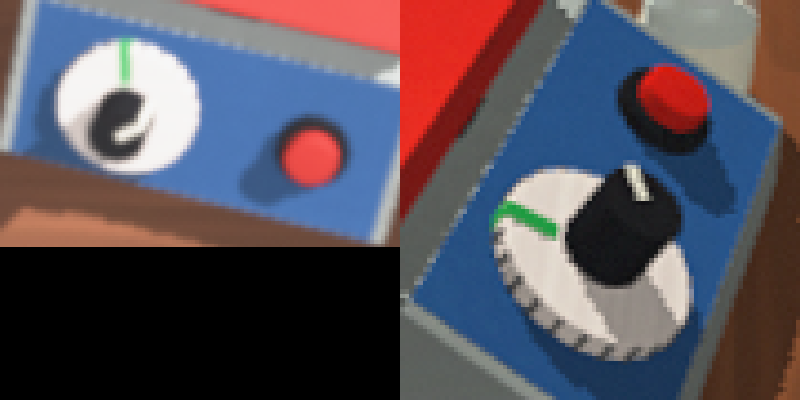

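The crops show the knob's white line at about (306,225) in the side view, pointing away from the green mark. It needs a turn of roughly 70° anticlockwise. The button is clear.

```bash
cat >> h.py <<'E'
from scipy.optimize import least_squares
from scipy.spatial.transform import Rotation as R
N=np.array([-.4569,.1052,.8833]);N/=np.linalg.norm(N);D=-.1445
Y=np.array([-N[1],N[0],0]);Y/=-np.linalg.norm(Y);Y*=np.sign(Y[1]);U=np.cross(Y,N);U*=np.sign(U[2])  # own y, up slope
def ang(v): return np.degrees(np.arctan2(-(v@Y),v@U))  # clockwise from up slope
def delta(T_p,T_R):  # remaining shift (mm) in tool axes and rotvec(deg) to goal
    from bench import ctrl
    o=ctrl.get_obs();q=o["eef_rot"];C=R.from_quat([q[1],q[2],q[3],q[0]])
    return (C.inv().apply(T_p-o["eef_pos"])*1000).round(1),(C.inv()*T_R).as_rotvec(degrees=True).round(2),o
def toolrot(a):  # tool z=-N, tool y = own y turned by a deg clockwise seen from outside
    z=-N;y=R.from_rotvec(np.radians(a)*z).apply(Y);return R.from_matrix(np.c_[np.cross(y,z),y,z])
E
python3 - <<'E'
from h import *
print("Y",Y,"U",U)
dd={"side":-.1434,"top":-.1456}
for n in("side","top"):
    c=load(n+"0");m=masks(c);d=dd[n]
    bc={"side":(315.8,206.6),"top":(255.7,246.1)}[n]
    # button: red includes side wall; ray centre to ~16 mm and 22 mm
    b=ray(c,*bc,N,d+.020);print(n,"button",b.round(4),"->axis",(b+.13*Y-.020*N).round(4))
    if n=="top":
        w=(m["white"]|m["green"]).astype(np.uint8);w[:, :188]=0;w[:,230:]=0;w[:214]=0;w[254:]=0
        k=cv2.convexHull(np.vstack([x for x in cv2.findContours(w,0,2)[0] if len(x)>5]))[:,0]
    else:
        w=(m["white"]|m["green"]).astype(np.uint8);w[:218]=0;w[262:]=0;w[:,:272]=0;w[:,330:]=0
        k=cv2.convexHull(np.vstack([x for x in cv2.findContours(w,0,2)[0] if len(x)>5]))[:,0]
    p=np.array([ray(c,*x,N,d+.014) for x in k.astype(float)]);o=p.mean(0)
    xy=np.c_[(p-o)@Y,(p-o)@U]
    s=least_squares(lambda t:np.hypot(*(xy-t[:2]).T)-t[2],[0,0,.048],loss="soft_l1",f_scale=.002).x
    A=o+s[0]*Y+s[1]*U-.014*N;print(" ringfit r",s[2].round(4),"axis at slope",A.round(4))
    g=np.argwhere(m["green"]);r=(200,245,195,225) if n=="top" else(226,242,270,300)
    g=g[(g[:,0]>=r[0])&(g[:,0]<r[1])&(g[:,1]>=r[2])&(g[:,1]<r[3])]
    G=np.mean([ray(c,x[1],x[0],N,d+.014) for x in g],0)-A;print(" green r",np.hypot(G@Y,G@U),"ang",ang(G))
    V=c["color"].min(-1).astype(int);r=(228,247,198,218) if n=="top" else(221,231,302,313)
    for v in range(*r[:2]):
        print(v,V[v,r[2]:r[3]])
    if n=="side":
        x=np.argwhere(masks(c)["white"]);x=x[(x[:,0]>220)&(x[:,0]<231)&(x[:,1]>303)&(x[:,1]<312)]
        L=np.array([ray(c,j,i,N,d+.053) for i,j in x]);e=L-A;uv=np.c_[e@Y,e@U]
        print(" line pts mean",uv.mean(0),"ang from axis",ang(e.mean(0)),"pca",np.linalg.svd(uv-uv.mean(0))[2][0])
E
```

```text
Y [ 0.22437659  0.97450251 -0.        ] U [ 0.86075933 -0.19818753  0.46884441]
side button [0.4709 0.0261 0.1007] ->axis [0.5092 0.1507 0.0831]
 ringfit r 0.0496 axis at slope [0.5077 0.1408 0.0835]
 green r 0.03565179269298474 ang -16.929593287912123
221 [42 39 41 74 93 83 56 37 39 41 36]
222 [ 40  37  54 138 186 185 123  33  38  41  41]
223 [ 40  32  17  75 165 206 158  45  36  40  40]
224 [ 30  25  21  59 157 206 169  80  24  33  38]
225 [ 25  28  25  18 125 192 179 103  28  21  32]
226 [ 29  29  27  20  66 158 208 164  58  24  26]
227 [ 30  30  28  26  16 125 192 181 104  17  24]
228 [ 29  30  27  26  21  77 165 210 161  38  23]
229 [ 28  30  30  28  25  65 140 179 147  69  27]
230 [29 29 29 28 28 23 18 15 17 21 27]
 line pts mean [-0.00658015  0.00440682] ang from axis 56.189217550893396 pca [ 0.77939703 -0.62653034]
top button [0.4717 0.0201 0.0994] ->axis [0.51   0.1446 0.0817]
 ringfit r 0.0498 axis at slope [0.5101 0.1421 0.0821]
 green r 0.034628488181460915 ang -14.808638074399624
228 [244 244 243 242 236 219 188 158 136 130 143 176 215 232 240 243 244 244
 244 244]
229 [
[... 860 characters left out ...]
244]
239 [ 97  58  52  52  52  57  90 146 194 220 230 231 226 218 185 172 219 240
 243 243]
240 [ 95  55  52  52  52  60 110 188 228 231 223 204 172 145 132 185 231 242
 243 243]
241 [102  60  52  52  51  56  99 169 210 199 163 127  97  85 125 205 239 243
 243 243]
242 [115  70  54  52  51  53  71 106 127 115  88  68  58  82 150 220 241 243
 243 243]
243 [135  90  61  53  52  53  53  61  63  59  53  53  62 112 188 233 242 243
 243 243]
244 [161 125  85  60  53  52  53  53  52  52  53  56  86 150 218 240 243 243
 243 244]
245 [175 158 124  89  68  58  55  54  56  57  68  93 133 194 232 242 243 243
 243 243]
246 [160 172 160 134 115 105  96  90  95 105 126 164 201 229 240 242 242 242
 242 242]
```

```bash
cat >> h.py <<'E'
A=np.array([.509,.142,.083])
E
python3 - <<'E'
from h import *
s,r,o=delta(A+.13*N,toolrot(33));print(s,r,(A+.13*N).round(3))
E
```

```text
[-367.9 -272.6   33. ] [ -9.8  -26.46  25.2 ] [0.45  0.156 0.198]
```

>>> {"method": "send_rows", "body": {
  "motion": [
    [0,0,0,-25,-18,3,-1],
    [0,0,0,-37,-27,3,-1],
    [0,0,0,-38,-29,3,-1],
    [0,0,0,-38,-29,3,-1],
    [0,0,0,-38,-29,3,-1],
    [0,0,0,-38,-29,3,-1],
    [0,0,0,-38,-29,3,-1],
    [0,0,0,-38,-29,3,-1],
    [0,0,0,-38,-28,3,-1],
    [0,0,0,-34,-22,3,-1]
  ]
}}

```text
time_s: 1.1
eef_pos: [0.4462, 0.1594, 0.201]
eef_rot: [-0.0, 0.176, 0.984, -0.0]
wrist_force: [0.2, 0.6, 0.3]
opening: 0.994
grasp_force: 0.0
```

>>> {"method": "send_rows", "body": {
  "motion": [
    [-1.6,-4.4,4.2,0,0,0,-1],
    [-1.6,-4.4,4.2,0,0,0,-1],
    [-1.6,-4.4,4.2,0,0,0,-1],
    [-1.6,-4.4,4.2,0,0,0,-1],
    [-1.6,-4.4,4.2,0,0,0,-1],
    [-1.6,-4.4,4.2,0,0,0,-1],
    [0,0,0,0,0,0,-1],
    [0,0,0,0,0,0,-1],
    [0,0,0,0,0,0,-1],
    [0,0,0,0,0,0,-1]
  ]
}}

```text
time_s: 2.1
eef_pos: [0.4464, 0.1614, 0.2018]
eef_rot: [0.237, 0.379, 0.894, 0.041]
wrist_force: [0.3, 0.1, 0.2]
opening: 0.997
grasp_force: 0.0
```

```bash
python3 - <<'E'
from h import *
s,r,o=delta(A+.13*N,toolrot(33));print(s,r,o["q"].round(2),o["time_s"],o["wrist_force"])
E
```

```text
[-4.4 -2.9  5.6] [-0.13 -0.05  0.01] [ 0.24 -0.27  2.18 -0.3   0.81 -0.37] 2.1 [0.32229284 0.07129398 0.2302716 ]
```

>>> {"method": "send_rows", "body": {
  "motion": [
    [0,0,0,-4.4,-2.9,10,-1],
    [0,0,0,0,0,15,-1],
    [0,0,0,0,0,15,-1],
    [0,0,0,0,0,15,-1],
    [0,0,0,0,0,15,-1],
    [0,0,0,0,0,15,-1],
    [0,0,0,0,0,15,-1],
    [0,0,0,0,0,10,-1],
    [0,0,0,0,0,5,-1],
    [0,0,0,0,0,0,-1]
  ]
}}

```text
time_s: 3.1
eef_pos: [0.4985, 0.1438, 0.0998]
eef_rot: [0.237, 0.379, 0.894, 0.041]
wrist_force: [-0.5, 0.5, -0.5]
opening: 1.006
grasp_force: 0.0
```

```bash
python3 - <<'E'
from h import *
from bench import ctrl
s,r,o=delta(A+.02*N,toolrot(33));print(s,r,o["time_s"],o["wrist_force"])
c=ctrl.camera("side");t=ctrl.camera("top")
a=cv2.resize(c["color"][150:290,220:380],(400,350));b=cv2.resize(t["color"][170:310,150:310],(400,350))
cv2.imwrite("pics/d1.png",np.hstack([a,b])[:,:,::-1])
E
```

```text
[-0.9  1.3 -0.2] [-0.21 -0.08 -0.01] 3.1 [-0.46724529  0.46425747 -0.50438733]
```

View pics/d1.png

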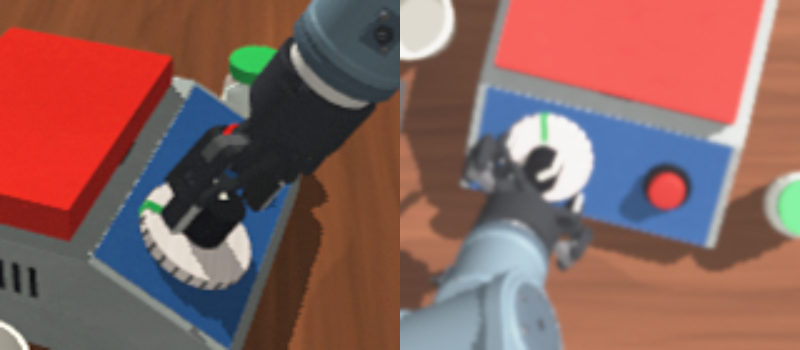

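The open fingers straddle the knob (around (215,215) in the left crop) and clear the ring, so I'll close on it.

>>> {"method": "send_rows", "body": {
  "motion": [
    [0,0,0,-0.9,1.3,0,-0.6],
    [0,0,0,0,0,0,-0.4],
    [0,0,0,0,0,0,-0.2],
    [0,0,0,0,0,0,-0.1],
    [0,0,0,0,0,0,0],
    [0,0,0,0,0,0,0.1],
    [0,0,0,0,0,0,0.2],
    [0,0,0,0,0,0,0.2],
    [0,0,0,0,0,0,0.2],
    [0,0,0,0,0,0,0.2]
  ]
}}

```text
time_s: 4.2
eef_pos: [0.4984, 0.1436, 0.1007]
eef_rot: [0.236, 0.379, 0.894, 0.039]
wrist_force: [-13.0, -6.1, 11.4]
opening: 0.452
grasp_force: 58.3
```

>>> {"method": "send_rows", "body": {
  "motion": [
    [0,0,-4,0,0,0,0.2],
    [0,0,-8,0,0,0,0.2],
    [0,0,-8,0,0,0,0.2],
    [0,0,-8,0,0,0,0.2],
    [0,0,-8,0,0,0,0.2],
    [0,0,-8,0,0,0,0.2],
    [0,0,-8,0,0,0,0.2],
    [0,0,-8,0,0,0,0.2],
    [0,0,-4,0,0,0,0.2],
    [0,0,0,0,0,0,0.2]
  ]
}}

```text
time_s: 5.2
eef_pos: [0.499, 0.1457, 0.1009]
eef_rot: [0.222, -0.153, 0.959, -0.09]
wrist_force: [-7.8, 7.4, 4.0]
opening: 0.454
grasp_force: 59.1
```

```bash
python3 - <<'E'
from h import *
from bench import ctrl
s,r,o=delta(A+.02*N,toolrot(-31));print(s,r,o["time_s"],o["wrist_force"],o["opening"],o["q"].round(2))
c=ctrl.camera("side");t=ctrl.camera("top");np.savez("pics/side2.npz",**c);np.savez("pics/top2.npz",**t)
a=cv2.resize(c["color"][195:275,260:350],(450,400));b=cv2.resize(t["color"][205:275,180:240],(342,400))
cv2.imwrite("pics/d2.png",np.hstack([a,b])[:,:,::-1])
E
```

```text
[-0.1 -1.7  0.7] [ 0.09 -0.16  0.13] 5.2 [-7.75128853  7.38569988  3.95033069] 0.4544696766401961 [ 0.17  0.02  2.17 -0.36  0.53 -1.44]
```

View pics/d2.png

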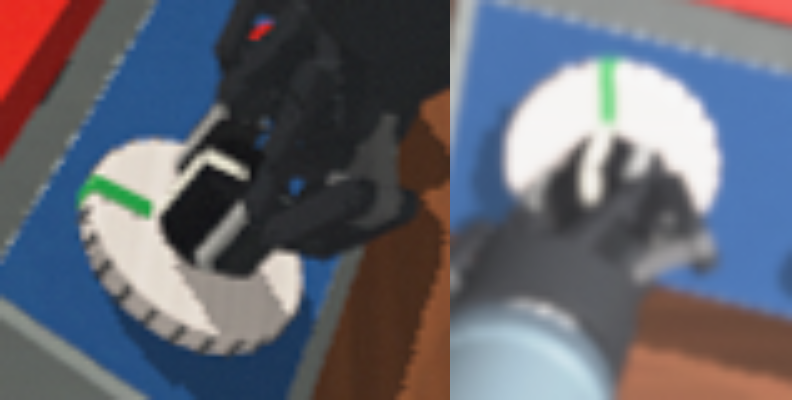

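The white line runs from (205,155) to (245,178) in the left crop, nearly parallel to the green mark at (95,185)–(150,212). I'll measure the residual.

```bash
python3 - <<'E'
from h import *
c=load("side2");V=c["color"].astype(int);mn=V.min(-1)
gm=masks(c)["green"];g=np.argwhere(gm);g=g[(g[:,0]>225)&(g[:,0]<242)&(g[:,1]>270)&(g[:,1]<295)]
G=np.array([ray(c,j,i,N,D+.0011+.014) for i,j in g])-A
def pca(e,w=None):
    uv=np.c_[e@Y,e@U];w=np.ones(len(uv)) if w is None else w;m=np.average(uv,0,w);d=np.linalg.svd((uv-m)*np.sqrt(w)[:,None])[2][0]
    d*=np.sign(d[1]);return m.round(4),np.degrees(np.arctan2(-d[0],d[1])).round(1)
print("green",pca(G),ang(G.mean(0)),"before: -16.9 side")
print(mn[222:236,298:313])
r=np.array([(i,j) for i in range(223,234) for j in range(300,311) if mn[i,j]>110 and i<=226+0.58*(j-300)+2.5])
L=np.array([ray(c,j,i,N,D+.0011+.053) for i,j in r])-A
print(r.tolist());print("line",pca(L,np.array([mn[i,j]-60. for i,j in r])),ang(L.mean(0)))
E
```

```text
green (array([0.0089, 0.0335]), np.float64(-19.8)) -14.915813767910654 before: -16.9 side
[[137 147  90  22  27  29  29  28  26  28  28  31  30  33  37]
 [158 117  43  25  26  26  21  22  19  22  24  26  31  34  42]
 [118  40  28  67  67  29  21  17  20  21  24  19  26  28  39]
 [ 59  56  95 148 158 102  63  24  15  21  23  21  22  20  31]
 [ 54 145 178 189 214 199 154 101  59  19  16  19  21  22  23]
 [141 202 166 138 187 204 214 201 151  87  42  22  19  21  33]
 [189 181  89  12  61 140 186 202 214 179 100  59  14  26  37]
 [186  89  15  21  22  19  43 114 176 175 147 110  13  34  43]
 [128  37  20  26  29  27  24  18  31 101 138  99  18  35  44]
 [ 34  22  23  24  29  31  28  25  25  23  35  39  30  43  45]
 [ 21  24  24  23  27  29  32  31  29  29  28  30  40  43  43]
 [ 24  25  26  24  22  22  25  30  29  29  28  38  46  45  44]
 [ 27  25  21  23  20  26  25  31  26  36  38  44  48  46  44]
 [ 25  23  21  27  22  24  23  21  29  79  83  41  42  44  41]]
[[225, 301], [225, 302], [226, 300], [226, 301], [226, 302], [226, 303], [226, 304], [227, 300], [227, 301], [227, 302], [227, 303], [227, 304], [227, 305], [227, 306], [228, 303], [228, 304], [228, 305], [228, 306], [228, 307], [229, 305], [229, 306], [229, 307], [229, 308], [230, 308]]
line (array([0.0037, 0.0089]), np.float64(-18.6)) -23.610131453734837
```

>>> {"method": "send_rows", "body": {
  "motion": [
    [0,0,0,0,0,0,0],
    [0,0,0,0,0,0,-0.3],
    [0,0,0,0,0,0,-0.6],
    [0,0,0,0,0,0,-1],
    [0,0,0,0,0,0,-1],
    [0,0,0,0,0,-10,-1],
    [0,0,0,0,0,-20,-1],
    [0,0,0,0,0,-30,-1],
    [0,0,0,0,0,-30,-1],
    [0,0,0,0,0,-20,-1]
  ]
}}

```text
time_s: 6.3
eef_pos: [0.4496, 0.1567, 0.201]
eef_rot: [0.224, -0.152, 0.958, -0.091]
wrist_force: [1.6, 0.8, -0.2]
opening: 0.997
grasp_force: 0.0
```

>>> {"method": "send_rows", "body": {
  "motion": [
    [0,0,8,0,0,-10,-1],
    [0,0,8,0,0,0,-0.5],
    [0,0,8,0,0,0,0],
    [0,0,7,0,-20,0,0.5],
    [0,0,0,0,-30,0,1],
    [0,0,0,0,-40,0,1],
    [0,0,0,0,-30,0,1],
    [0,0,0,0,-10,0,1],
    [0,0,0,0,0,0,1],
    [0,0,0,0,0,0,1]
  ]
}}

```text
time_s: 7.3
eef_pos: [0.4184, 0.0304, 0.2092]
eef_rot: [0.24, 0.11, 0.964, -0.028]
wrist_force: [0.1, 0.4, 0.5]
opening: -0.0
grasp_force: 0.0
```

```bash
python3 - <<'E'
from h import *
from bench import ctrl
B=A-.13*Y+.022*N
s,r,o=delta(B+.03*N,toolrot(0));print(s,r,o["time_s"],o["wrist_force"],o["opening"])
c=ctrl.camera("side");t=ctrl.camera("top");np.savez("pics/side3.npz",**c);np.savez("pics/top3.npz",**t)
a=cv2.resize(c["color"][195:275,260:350],(450,400));b=cv2.resize(t["color"][205:275,180:240],(342,400))
cv2.imwrite("pics/d3.png",np.hstack([a,b])[:,:,::-1])
E
```

```text
[ 3.2 -0.7 89.1] [-0.09 -0.04 -0.05] 7.3 [0.09305187 0.3781594  0.45694107] -0.00021008111605272983
```

View pics/d3.png

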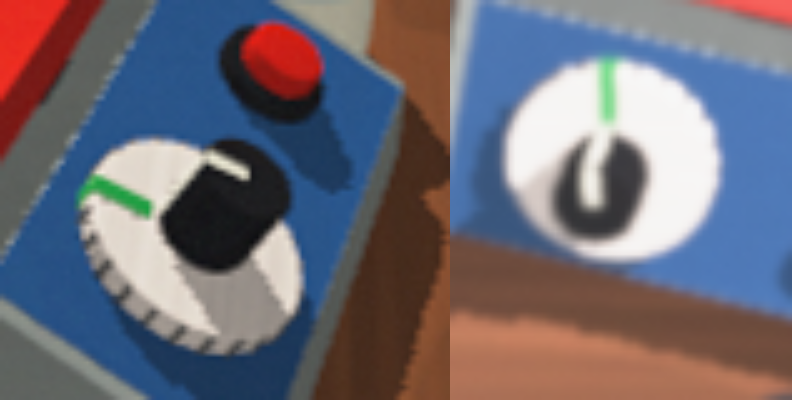

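The hand is clear. In the top crop the white line runs down the knob wall to (607,130), meeting the green mark's inner end at (608,122). In the side crop it is (205,152)–(247,178). I'll check the residual once more numerically.

```bash
python3 - <<'E'
from h import *
def pca(e,w):
    uv=np.c_[e@Y,e@U];m=np.average(uv,0,w);d=np.linalg.svd((uv-m)*np.sqrt(w)[:,None])[2][0]
    d*=np.sign(d[1]);return m.round(4),np.degrees(np.arctan2(-d[0],d[1])).round(1)
c=load("side3");mn=c["color"].astype(int).min(-1)
r=np.array([(i,j) for i in range(222,234) for j in range(300,312) if mn[i,j]>80 and mn[i,j]])
print(mn[222:233,297:313])
k=np.abs((r[:,0]-225.7)-.6*(r[:,1]-301))<2.5;r=r[k]
print("line side",pca(np.array([ray(c,j,i,N,D+.0011+.053) for i,j in r])-A,np.array([mn[i,j]-60. for i,j in r])))
for n in("side3","top3"):
    c=load(n);s=c["color"].astype(int);g=s[...,1]-s[...,[0,2]].max(-1)
    w=(225,242,272,293) if n=="side3" else(212,230,202,212)
    r=np.array([(i,j) for i in range(*w[:2]) for j in range(*w[2:]) if g[i,j]>15])
    d=D+(.0011 if n=="side3" else -.0011)
    e=np.array([ray(c,j,i,N,d+.014) for i,j in r])-A
    print(n,"green",pca(e,np.array([g[i,j]*1. for i,j in r])),ang(e.mean(0)))
t=load("top3");m=t["color"].astype(int).min(-1);print(m[226:246,198:216])
# knob silhouette top centre & line points in top view
for uv in [(205,241),(205,238),(205,234)]: 
    e=ray(t,*uv,N,D-.0011+.053)-A;print(uv,(e@Y).round(4),(e@U).round(4))
K=t["mtx"];E=np.linalg.inv(t["extrinsics"])
for name,ph in(("top",A+.053*N),("base",A+.015*N)):
    for a in(None,-8,-16,-24):
        p=ph if a is None else ph+.02*(U*np.cos(np.radians(a))-Y*np.sin(np.radians(a)));q=K@(E[:3,:3]@p+E[:3,3]);print(name,a,(q[:2]/q[2]).round(1))
E
```

```text
[[ 40  39  39  40  40  43  41  39  41  40  40  41  40  44  42  44]
 [ 86  51  48  36  39  34  32  23  25  23  25  32  33  41  44  43]
 [182 143 118  56  70  58  27  24  24  25  29  28  27  31  34  40]
 [215 210 189 137 140 155 101  61  29  24  24  29  29  28  27  34]
 [211 210 215 192 184 213 198 152 102  63  31  26  26  29  29  26]
 [210 215 215 162 136 185 202 212 199 153 101  64  31  27  30  30]
 [212 216 177  86  10  59 139 186 200 211 200 155  91  22  26  28]
 [218 180  88  17  22  21  17  44 112 173 200 212 166  20  29  29]
 [196 127  35  23  28  28  28  24  18  30  97 171 152  21  25  30]
 [128  31  23  25  25  29  31  30  27  26  19  39  39  25  31  29]
 [ 54  18  24  24  25  26  28  29  33  29  29  24  26  27  30  29]]
line side (array([0.0031, 0.0077]), np.float64(-18.7))
side3 green (array([0.0086, 0.033 ]), np.float64(-21.4)) -15.190329448483734
top3 green (array([0.0099, 0.0345]), np.float64(-10.0)) -16.14029901844023
[[245 244 244 244 244 244 243 236 216 195 198 227 242 244 244 244 244 244]
 [244 244 244 244 244 241 237 234 233 228 219 227 239 243 244 244 245 245]
 [244
[... 900 characters left out ...]
  57  52  53  86 148 198 199 152  89  55  53  53  56  89 159 224 241]
 [102  61  53  53  67 101 127 130 105  70  53  53  54  63 114 190 234 242]
 [116  72  54  52  54  62  70  70  64  55  53  52  55  82 149 219 240 243]
 [139  95  63  52  53  52  54  54  53  52  53  53  63 112 189 234 243 244]
 [165 130  87  59  54  53  52  52  52  51  54  57  87 151 219 240 243 244]
 [176 156 119  86  69  59  55  55  56  58  69  92 133 195 233 242 243 243]]
(205, 241) 0.0008 -0.003
(205, 238) 0.0023 0.0054
(205, 234) 0.0044 0.0164
top None [205.4 240.3]
top -8 [205.8 233.2]
top -16 [204.7 233.2]
top -24 [203.6 233.2]
base None [208.2 233.4]
base -8 [208.6 226.5]
base -16 [207.5 226.5]
base -24 [206.5 226.5]
```

The line is at about −17° and the mark at about −16°, so they are aligned within 3° and the ring has not moved. Next is the button.

>>> {"method": "send_rows", "body": {
  "motion": [
    [0,0,0,3,-0.7,10,1],
    [0,0,0,0,0,20,1],
    [0,0,0,0,0,20,1],
    [0,0,0,0,0,20,1],
    [0,0,0,0,0,15,1],
    [0,0,0,0,0,10,1],
    [0,0,0,0,0,10,1],
    [0,0,0,0,0,6,1],
    [0,0,0,0,0,0,1],
    [0,0,0,0,0,0,1]
  ]
}}

```text
time_s: 8.4
eef_pos: [0.4661, 0.019, 0.1091]
eef_rot: [0.239, 0.109, 0.964, -0.028]
wrist_force: [-0.7, 0.7, -0.1]
opening: -0.001
grasp_force: 0.0
```

>>> {"method": "send_rows", "body": {
  "motion": [
    [0,0,0,0,0,2,1],
    [0,0,0,0,0,2,1],
    [0,0,0,0,0,2,1],
    [0,0,0,0,0,1,1],
    [0,0,0,0,0,1,1],
    [0,0,0,0,0,1,1],
    [0,0,0,0,0,1,1],
    [0,0,0,0,0,1,1],
    [0,0,0,0,0,0,1],
    [0,0,0,0,0,0,1]
  ]
}}

```text
time_s: 9.4
eef_pos: [0.4711, 0.0173, 0.0995]
eef_rot: [0.239, 0.11, 0.964, -0.028]
wrist_force: [-0.8, 0.3, 2.6]
opening: -0.002
grasp_force: 1.2
```

```bash
python3 - <<'E'
from h import *
s,r,o=delta(A-.13*Y+.022*N,toolrot(0));print(s,r,o["time_s"],"push",o["wrist_force"]@N)
E
```

```text
[-0.1  0.1 -3.3] [-0.09 -0.09  0.01] 9.4 push 2.644757540756894
```

Contact is made at about 2.6 N, so the button is partly down. I'll press 3 mm further.

>>> {"method": "send_rows", "body": {
  "motion": [
    [0,0,0,0,0,1,1],
    [0,0,0,0,0,1,1],
    [0,0,0,0,0,1,1],
    [0,0,0,0,0,0.5,1],
    [0,0,0,0,0,0,1],
    [0,0,0,0,0,0,1],
    [0,0,0,0,0,0,1],
    [0,0,0,0,0,0,1],
    [0,0,0,0,0,0,1],
    [0,0,0,0,0,0,1]
  ]
}}

```text
time_s: 10.4
eef_pos: [0.4727, 0.0169, 0.0964]
eef_rot: [0.239, 0.11, 0.964, -0.028]
wrist_force: [-2.4, 0.0, 5.5]
opening: -0.001
grasp_force: 2.3
```

```bash
python3 - <<'E'
from h import *
from bench import ctrl
s,r,o=delta(A-.13*Y+.022*N,toolrot(0));print(s,r,o["time_s"],"push",o["wrist_force"]@N)
c=ctrl.camera("side");cv2.imwrite("pics/d4.png",c["color"][:,:,::-1])
E
```

```text
[-0.2  0.  -6.8] [-0.08 -0.1   0.01] 10.4 push 5.934866959605302
```

View pics/d4.png

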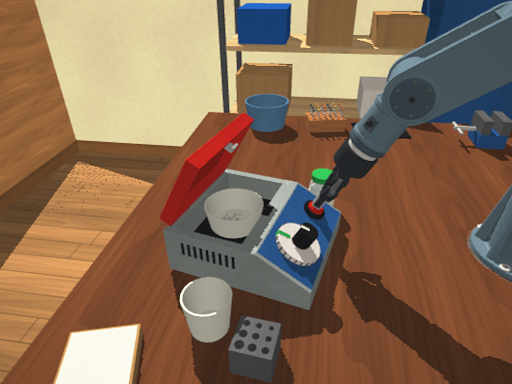

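The lid is up, with its edge at (250,120), and the finger is still on the button at (318,208). I'll retreat along the axis.

>>> {"method": "send_rows", "body": {
  "motion": [
    [0,0,0,0,0,-5,1],
    [0,0,0,0,0,-10,1],
    [0,0,0,0,0,-15,1],
    [0,0,0,0,0,-20,1],
    [0,0,0,0,0,-20,1],
    [0,0,0,0,0,-20,1],
    [0,0,0,0,0,-10,1],
    [0,0,0,0,0,0,1],
    [0,0,0,0,0,0,1],
    [0,0,0,0,0,0,1]
  ]
}}

```text
time_s: 11.45
eef_pos: [0.4268, 0.0276, 0.1839]
eef_rot: [0.238, 0.11, 0.965, -0.028]
wrist_force: [-0.9, -0.1, -0.6]
opening: -0.0
grasp_force: 0.0
```

```bash
python3 - <<'E'
from bench import ctrl
import cv2
c=ctrl.camera("side");cv2.imwrite("pics/d5.png",c["color"][:,:,::-1]);print(ctrl.get_obs()["wrist_force"])
E
```

```text
[ 0.09187609  0.39252482 -0.90815501]
```

View pics/d5.png

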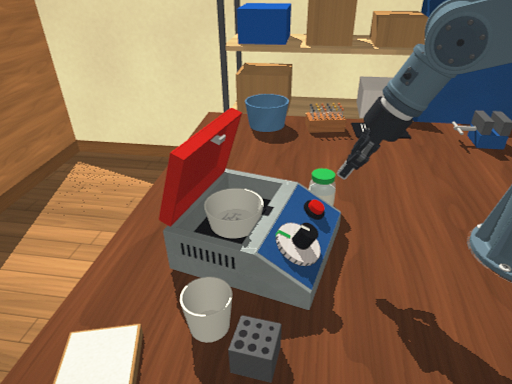

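The lid has risen further (edge at (238,112)), the button is out and the hand is clear. I'll allow another second for it to settle, then hand in.

>>> {"method": "send_rows", "body": {
  "motion": [
    [0,0,0,0,0,0,1],
    [0,0,0,0,0,0,1],
    [0,0,0,0,0,0,1],
    [0,0,0,0,0,0,1],
    [0,0,0,0,0,0,1],
    [0,0,0,0,0,0,1],
    [0,0,0,0,0,0,1],
    [0,0,0,0,0,0,1],
    [0,0,0,0,0,0,1],
    [0,0,0,0,0,0,1]
  ]
}}

```text
time_s: 12.5
eef_pos: [0.4272, 0.0275, 0.1848]
eef_rot: [0.239, 0.11, 0.964, -0.028]
wrist_force: [-0.1, -0.5, 0.3]
opening: 0.001
grasp_force: 0.0
```

```bash
python3 -c "
from bench import ctrl
print(ctrl.hand_in())"
```

```text
the job is handed in; nothing more can be done
None
```

I turned the knob to within about 3° of the green mark with no sign of the ring moving, pressed the release so the lid sprang open, backed the arm clear and handed the job in at 12.5 s; no verdict was returned.

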